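Run a scale weight along the rack's rail and push it home in the third gap

ROBOT

A 6-joint arm with a two-finger parallel gripper is mounted at the origin on a cart in front of the work surface, level with it; the furniture and walls round the work are solid. World frame = base frame: x ahead of the robot, y to its left, z up, the work surface at z = 0. Lengths are in m, angles in rad, forces in N, time in s.
With the tool pointing down it reaches from about 0.35 to 0.975 m from the base axis. Payload 4.9 kg.
Tool frame: the origin (TCP) lies midway between the tips of the shut fingers; the grasp point (between the pads) lies manip.grip_depth behind it (manip.grip_depth is the distance from the TCP to the grasp point, in m); z points along the fingers, x is the direction in which the jaws open and shut, and the axes are right-handed (so a half turn about z gives the same grasp; the last joint's range is limited). The gripper opens to 85 mm and grips with 20 to 120 N. Pads are 22 mm wide; open, the fingers measure 114 mm over their backs; the gripper's body (76 mm by 85 mm) begins 54 mm behind the grasp point. The pads swing forward as they close: fully open they stand 13 mm farther back than shut.
Start: joints at [1.123, 0.053, 1.613, -0, 1.476, -0.119], TCP at [0.202, 0.592, 0.231] pointing down, gripper open.
Joint ranges: [-3.01, 3.01], [-1.01, 2.22], [0.06, 2.58], [-1.02, 4.17], [0.09, 2.62], [-3.14, 3.14]. Speed limits (rad/s): [2.57, 2.57, 3.14, 3.14, 3.14, 3.14].

INTERFACE

Orientations are given as a unit quaternion [w, x, y, z].
In Python, from plant import state, grab_frame, ticket, manip gives the robot as it stands.
- The arm moves only by the tool carry_out, never from a script. Its argument "moves" is a list that holds one entry, the list of rows, each a list of 7 numbers: the turn, a rotation vector about the tool's x, y, z each as a share of 5 degrees, from -1 to 1, then the shift along the tool's x, y, z each as a share of 0.04 m, from -1 to 1, then the gripper command: -1 is shut, 1 is fully open, values between are in proportion. A call has 1 to 8 rows; each row shifts and turns the commanded pose from where the row before left it, along the tool's axes as they then stand; what a row does not reach is not made up. A row lasts 1/12 s, in which the tool goes at most 41.7 mm and 7.16 degrees, less where a joint would pass 70% of its speed; a pose out of reach is approached as far as the arm can. A call with a number of a shift or a turn outside -1 to 1 is refused whole. A call with a gripper value outside its range is refused whole. The fingers move at their own pace and stop on an object; the grip force is fixed at half the most. Time passes only in rows, so rows that do not move let the fingers close. It gives the time, the measured TCP pose, the force and the opening at its end, in the units of the state.
- state(): the state, without advancing time (a new reading comes with each control period).
- grab_frame(name): name is "scene" or "top"; returns a dict with "frame" (400x640x3 uint8, red, green, blue), "z_map" (400x640 float32, m along the optical axis (not along the pixel's ray), 0 where there is no reading), "K" (3x3 intrinsics, pixels), "world_from_camera" (4x4, takes a point from camera to world coordinates). Camera axes: x right, y down, z forward; pixel columns grow to the right and rows downward; lengths in m; the calibration is good to about 2 mm. A picture is of the moment at which its call begins.
- ticket.job_done(): hands the job in, once; it reports no verdict.
The state is a dict: "time": time; "joint_pos": joint angles; "joint_vel": joint speeds; "joint_efforts": joint torques, N m; "tool_pos": TCP position; "tool_rot": TCP orientation; "contact_force": force on the tool from outside, world axes, zero at the start; "ft_torque": the same for the moment, N m; "gripper_width": opening from 0.0 (shut) to 1.0 (fully open).
Only numpy, scipy, OpenCV 4.12 (cv2) and the standard library are available. Lean on these libraries where they do the work, as an engineer would, in place of code of your own. Each camera call takes 0.05 s, during which the arm holds its last target.

TASK

Put the brass scale weight that stands on the ledge of the weight rack away in the third gap. With a fingertip, run it along the brass rail past the first two gaps, those for the two smallest weights at the left end, and when it stands in front of the third gap push it in until it is fully home. Only push it: do not grip, lift or tip it, do not push it into another gap, and leave the weights already in the rack in their places.

Things in the scene. Friction and masses are not known exactly. Their poses are not given: they have to be found in the camera images.
- weight_rack: Fixed wooden rack for scale weights on the counter, 118 (x) x 254 (y) x 94 mm, turned about 30 degrees clockwise. Origin under the middle of its base, on the counter; +x points from its front (rail) into the gaps, y along the rail (+y to the robot's left), z up. Its top board, z = 68 mm, is the ledge and the floor of the gaps. Back board: x = 51 to 59 mm, top z = 94 mm.
- gap_mouth (a point): Middle of the third gap's mouth, on its floor: rack x = -7, y = +25, z = 68 mm. Five gaps, from the left 27, 33, 40, 50, 60 mm wide, centred at y = +103.5, +67.5, +25, -26, -87 mm; dividers 6 mm thick, 18 mm high above the floor, rounded noses at x = -7 mm. Gap depths from the noses to a block 16 mm high: 22, 28, 35, 45, 55 mm, so that weights stand 1 mm inside the noses.
- rail_mid (a point): Middle of the brass rail, on its axis: rack x = -54, y = 0, z = 74 mm. Round bar 6 mm thick, top at z = 77 mm, along the front of the ledge from y = -127 to +127 mm. The ledge between rail and noses is 44 mm deep, flat, and open at both ends, where the board too ends (y = -127, +127 mm).
- weight: Brass scale weight to be put away: round, 34 mm across, 36 mm high with its knob, 0.15 to 0.22 kg, standing on the ledge between rail and noses (10 mm play), near the left end. Origin: the centre of its underside, z = 68 mm in the rack's frame, rack x about -30 mm at the start. Fully home it is at rack x = +11, y = +25 mm (3 mm play each side). Its yaw means nothing.
- hatch_sill (a point): Middle of the top of the wooden sill of the open hatch through which the robot reaches in: 125 mm above the counter, 65 mm deep, 635 mm long, running level from a thick upright post at its right end (world x 0.17, y -0.10 m) to one at its left end, open to 1.1 m above the counter. Inside on the left a drawer chest, 182 mm high with a roll of tape on it, stands close to the rack's left end.
- weight_big: Black iron weight, 54 mm across, 50 mm high, in the rightmost gap. Origin: the centre of its underside. Bystander; must stay.
- weight_small: Brass weight, 27 mm across, 30 mm high, in the second gap from the left. Origin: the centre of its underside. Bystander; must stay.
- weight_tiny: Brass weight, 21 mm across, 24 mm high, in the leftmost gap. Origin: the centre of its underside. Bystander; must stay.
Not all that is in view belongs to the job. What is shaped like the weight but pink or red is not meant.

How it is judged:
On the way:
1. the weight, still on the ledge, is in front of the third gap (y of weight in the frame of weight_rack between 0.017 and 0.033 m and x of weight in the frame of weight_rack below -0.014 m), for 0.1 s.
At the end, for the whole second after the job is handed in: The weight stands upright and at rest on the floor of the third gap, within 5 mm of the block at its back (x of weight in the frame of weight_rack above 0.006 m and y of weight in the frame of weight_rack between 0.019 and 0.031 m and z of weight in the frame of weight_rack below 0.072 m and angle between weight's own z axis and vertical below 0.1 rad and linear speed of weight below 0.01 m/s); the robot touches nothing.
It fails at once if the weight is lifted more than 6 mm, drops off the rack or is tipped by more than 0.35 rad (angle between weight's own z axis and vertical above 0.35 rad or z of weight in the frame of weight_rack above 0.074 m or z of weight in the frame of weight_rack below 0.062 m).
It fails at once if the weight is taken between the fingers (horizontal distance between the grasp point and weight below 0.012 m and z of the grasp point in the frame of weight_rack below 0.108 m).
It fails at once if the weight is pushed into a wrong gap (x of weight in the frame of weight_rack above -0.01 m and (y of weight in the frame of weight_rack above 0.04 m or y of weight in the frame of weight_rack below 0.01 m)).
It fails at once if a weight already in the rack is moved by more than 8 mm or lifted (distance of any of weight_big, weight_small, weight_tiny from where it was at the start of the episode above 0.008 m).
It also fails if it takes over 42 s, if anything falls off the work surface, if the arm or the gripper's body presses on something with over 40 N, if the wrist force passes 120 N, or if a joint passes its speed limit or range.

## Working session

There is one attempt and no reset: what is moved stays moved. The work goes in short steps, Python scripts to look and compute and a tool call to move; the robot and the scene stay as the last step left them, time stands still between calls to the robot, and variables do not carry over. Pictures are saved under pics/ and viewed, and the job is handed in when it is done.

Besides the shell and the picture viewer there is one more tool, called by a JSON object that holds its "api" and its "payload", one argument or row to a line. carry_out: Moves the arm, as the interface text tells. Shift numbers are shares of 0.04 m and turn numbers shares of 5 degrees, none past 1 either way. Its arguments: {"type":"object","properties":{"moves":{"type":"array"}},"required":["moves"]}

```bash
mkdir -p pics; ls
python3 - <<'E'
from plant import state, grab_frame, ticket, manip
import cv2,numpy as np
s=state();print({k:np.round(v,3) for k,v in s.items()}, manip.grip_depth)
for n in("scene","top"):
    f=grab_frame(n);cv2.imwrite(f"pics/{n}0.png",f["frame"][:,:,::-1]);np.savez(f"{n}0.npz",**f)
    print(n,f["K"],f["world_from_camera"])
E
```

```text
pics
{'time': np.float64(0.0), 'joint_pos': array([ 1.123,  0.053,  1.614,  0.   ,  1.476, -0.119]), 'joint_vel': array([-0.001,  0.001,  0.002,  0.   , -0.001,  0.   ]), 'joint_efforts': array([ 1.0000e-03, -3.9369e+01, -3.7017e+01, -0.0000e+00,  7.0000e-03,
        0.0000e+00]), 'tool_pos': array([0.202, 0.591, 0.23 ]), 'tool_rot': array([ 0.001,  0.813,  0.582, -0.001]), 'contact_force': array([-0.196,  0.027,  0.364]), 'ft_torque': array([0.019, 0.02 , 0.015]), 'gripper_width': np.float64(0.999)} 0.0187
scene [[458.56277435   0.         322.88316383]
 [  0.         458.56277435 202.29852102]
 [  0.           0.           1.        ]] [[ 2.06696686e-01  7.24848344e-01 -6.57169200e-01  1.16127489e+00]
 [ 9.78405046e-01 -1.52983127e-01  1.38995428e-01 -1.72957275e-01]
 [ 2.14807211e-04 -6.71707556e-01 -7.40816383e-01  9.17269758e-01]
 [ 0.00000000e+00  0.00000000e+00  0.00000000e+00  1.00000000e+00]]
top [[391.04362852   0.         313.45773896]
 [  0.         391.04362852 195.61671201]
 [  0.           0.           1.        ]] [[-6.13324281e-04 -9.98715430e-01  5.06667016e-02  4.09037002e-01]
 [-9.99579423e-01 -8.56706807e-04 -2.89869400e-02 -1.15397362e-02]
 [ 2.89931107e-02 -5.06631707e-02 -9.98294868e-01  1.11176813e+00]
 [ 0.00000000e+00  0.00000000e+00  0.00000000e+00  1.00000000e+00]]
```

View pics/scene0.png

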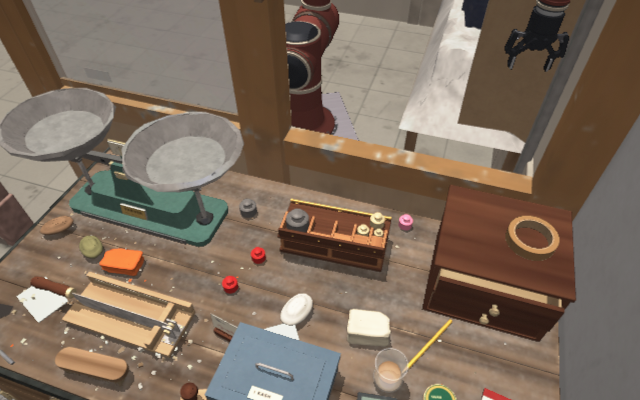

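View pics/top0.png

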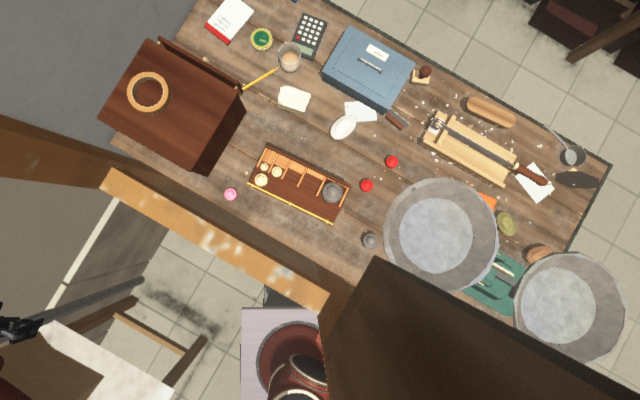

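The scene view shows the rack at about (335,235), with brass weights near (377,218), (363,230) and (379,233). The top view shows the same rack at (300,185). I'll enlarge both.

Run:
```python
import cv2,numpy as np
a=cv2.imread("pics/scene0.png")[190:280,265:425];b=cv2.imread("pics/top0.png")[135:235,220:380]
cv2.imwrite("pics/c0.png",np.vstack([cv2.resize(a,None,fx=5,fy=5,interpolation=2)[:,:800]]))
cv2.imwrite("pics/c1.png",cv2.resize(b,None,fx=5,fy=5,interpolation=2))
```

```text
(no output)
```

View pics/c0.png

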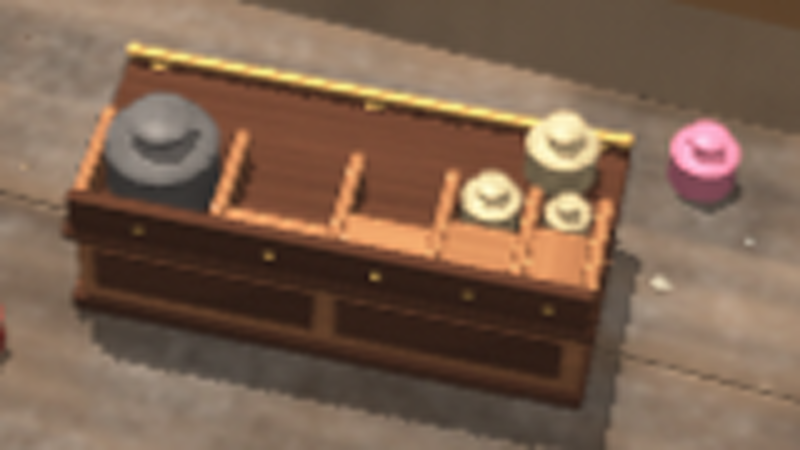

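View pics/c1.png

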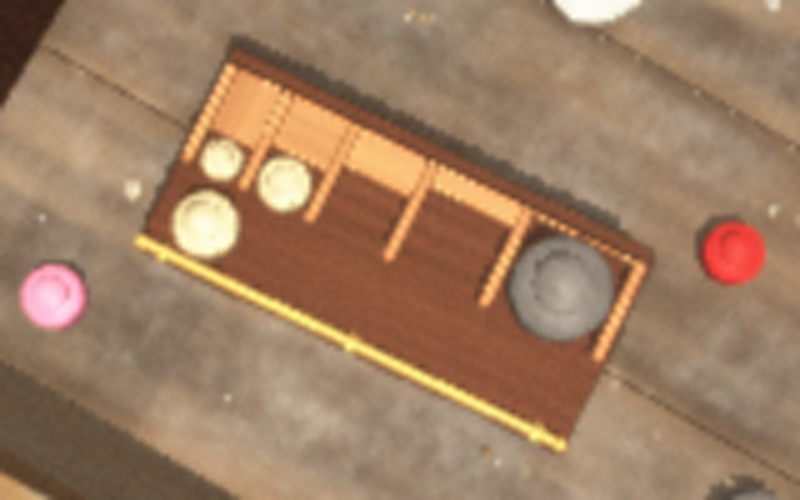

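Brass candidates:
- Top (261,180), scene (377,218): on the ledge by the rail, and the largest brass one. It fits the description.
- Top (277,172) and (264,167): already in gaps.
- Top (230,194): pink, on the counter, so not meant.

The crop confirms the first. Next I'll measure the rack.

```bash
cat > h.py <<'E'
import cv2,numpy as np
def ray(f,u,v,z):
    K=f["K"];T=f["world_from_camera"];d=T[:3,:3]@np.linalg.solve(K,[u,v,1.]);o=T[:3,3]
    return (o+d*(z-o[2])/d[2])[:2]
def proj(f,p):
    T=np.linalg.inv(f["world_from_camera"]);q=f["K"]@(T[:3,:3]@np.asarray(p)+T[:3,3]);return q[:2]/q[2]
def rail(f,roi):
    x0,y0,x1,y1=roi;hsv=cv2.cvtColor(f["frame"],cv2.COLOR_RGB2HSV)[y0:y1,x0:x1]
    m=((hsv[...,0]>18)&(hsv[...,0]<32)&(hsv[...,1]>140)&(hsv[...,2]>120)).astype(np.uint8)
    n,l,st,_=cv2.connectedComponentsWithStats(m,connectivity=8);k=1+np.argmax(st[1:,2]);v,u=np.nonzero(l==k)
    return np.c_[u+x0,v+y0]
def brass(f,roi):
    x0,y0,x1,y1=roi;hsv=cv2.cvtColor(f["frame"],cv2.COLOR_RGB2HSV)[y0:y1,x0:x1]
    m=((hsv[...,0]>18)&(hsv[...,0]<36)&(hsv[...,1]<140)&(hsv[...,2]>150)).astype(np.uint8)
    n,l,st,c=cv2.connectedComponentsWithStats(m,connectivity=4)
    return [(c[i]+[x0,y0],st[i,4],st[i,2:4]) for i in range(1,n) if st[i,4]>15]
E
python3 - <<'E'
from h import *
for n,roi in(("top",(240,140,350,235)),("scene",(270,195,400,260))):
    f=dict(np.load(f"{n}0.npz"));p=rail(f,roi);w=np.array([ray(f,u,v,.076) for u,v in p])
    c=w.mean(0);d=np.linalg.svd(w-c)[2][0];d*=np.sign(d[1]);t=(w-c)@d
    e0,e1=c+d*t.min(),c+d*t.max();print(n,len(p),"ends R,L",e0,e1,np.linalg.norm(e1-e0),"ang",np.degrees(np.arctan2(-d[0],d[1])))
    yaw=np.arctan2(-d[0],d[1]);ex=np.array([d[1],-d[0]]);mid=(e0+e1)/2
    print(" origin",mid+.054*ex)
    for b in brass(f,roi):
        q=ray(f,*b[0],.095 if n=="top" else .09)-(mid+.054*ex);print("  brass",b[0],b[1],b[2],"rack",q@ex,q@d)
E
```

```text
top 4 ends R,L [0.44171767 0.01532261] [0.44491071 0.02303066] 0.008343225574239374 ang -22.501682788673886
 origin [ 0.49320308 -0.00148973]
  brass [263.93617021 166.55319149] 47 [7 8] rack 0.005621103442008592 0.09912755170907024
  brass [276.51807229 171.37349398] 83 [10 10] rack 0.006583833190161613 0.06407756119973676
  brass [260.79844961 179.58914729] 129 [13 12] rack -0.028907363352182528 0.09341191471378
  brass [298.22047244 207.40944882] 127 [73 36] rack -0.058468652045362814 -0.024173456958672592
scene 2 ends R,L [ 0.551384  -0.0063104] [ 0.55185566 -0.00407598] 0.0022836602284219895 ang -11.91960608222063
 origin [ 0.6044555  -0.01634629]
  brass [306.53571429 201.60714286] 28 [16  4] rack -0.17521062665678597 -0.0777939958889077
  brass [320.         204.05263158] 19 [11  3] rack -0.16718975418331541 -0.044928457367440264
  brass [331.05263158 206.15789474] 19 [11  3] rack -0.16034628945896717 -0.018188842491236135
  brass [347.05555556 209.11111111] 36 [21  5] rack -0.150841047404434 0.02014926976964685
  brass [377.01351351 217.46621622] 148 [27 12] rack -0.12453128953770962 0.0900466858486711
  brass [362.67901235 229.18518519] 81 [11  9] rack -0.08901665970665419 0.054077532789089194
  brass [377.94 231.94] 50 [9 8] rack -0.08089433138212203 0.08871095831226349
```

```bash
python3 - <<'E'
from h import *
for n,pts in(("top",[(298,207),(270,194),(320,218),(261,180),(277,171)]),("scene",[(306,201),(347,209),(385,216),(377,216),(363,229)])):
    f=np.load(f"{n}0.npz");h=cv2.cvtColor(f["frame"],cv2.COLOR_RGB2HSV)
    for u,v in pts: print(n,u,v,h[v-1:v+2,u].tolist())
E
sed -i 's/hsv\[...,1\]>140/hsv[...,1]>105/; s/hsv\[...,1\]<140)/hsv[...,1]<105)/' h.py
python3 - <<'E'
from h import *
for n,roi in(("top",(240,140,350,235)),("scene",(270,195,400,260))):
    f=dict(np.load(f"{n}0.npz"));x0,y0,x1,y1=roi;hsv=cv2.cvtColor(f["frame"],cv2.COLOR_RGB2HSV)[y0:y1,x0:x1]
    m=((hsv[...,0]>18)&(hsv[...,0]<34)&(hsv[...,1]>100)&(hsv[...,2]>110))
    cv2.imwrite(f"pics/m_{n}.png",cv2.resize((m*255).astype(np.uint8),None,fx=5,fy=5,interpolation=0))
    for b in brass(f,roi):print(n,b)
E
```

```text
top 298 207 [[18, 149, 202], [27, 115, 249], [20, 144, 229]]
top 270 194 [[24, 129, 246], [25, 128, 248], [18, 146, 176]]
top 320 218 [[21, 139, 233], [26, 117, 249], [18, 139, 194]]
top 261 180 [[28, 30, 254], [29, 25, 254], [29, 24, 254]]
top 277 171 [[26, 49, 253], [27, 45, 253], [27, 42, 253]]
scene 306 201 [[15, 62, 157], [21, 104, 191], [27, 118, 248]]
scene 347 209 [[17, 83, 172], [20, 130, 229], [19, 142, 233]]
scene 385 216 [[17, 87, 159], [20, 132, 228], [20, 138, 239]]
scene 377 216 [[26, 50, 252], [27, 46, 252], [25, 58, 250]]
scene 363 229 [[27, 49, 250], [20, 83, 223], [19, 87, 161]]
top (array([263.93617021, 166.55319149]), np.int32(47), array([7, 8], dtype=int32))
top (array([276.51807229, 171.37349398]), np.int32(83), array([10, 10], dtype=int32))
top (array([260.79844961, 179.58914729]), np.int32(129), array([13, 12], dtype=int32))
scene (array([377.09166667, 218.10833333]), np.int32(120), array([14, 12], dtype=int32))
scene (array([362.67901235, 229.18518519]), np.int32(81), array([11,  9], dtype=int32))
scene (array([377.94, 231.94]), np.int32(50), array([9, 8], dtype=int32))
```

View pics/m_top.png

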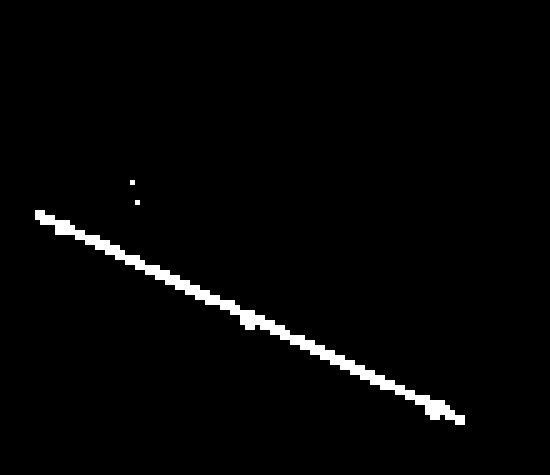

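View pics/m_scene.png

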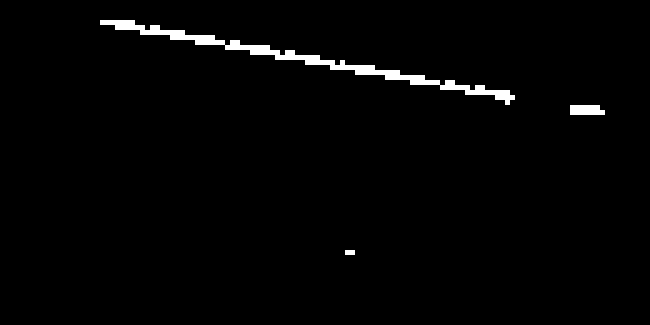

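```bash
cat >> h.py <<'E'
def railfit(f,roi):
    x0,y0,x1,y1=roi;hsv=cv2.cvtColor(f["frame"],cv2.COLOR_RGB2HSV)[y0:y1,x0:x1]
    m=((hsv[...,0]>18)&(hsv[...,0]<34)&(hsv[...,1]>100)&(hsv[...,2]>110)).astype(np.uint8)
    n,l,st,_=cv2.connectedComponentsWithStats(m,connectivity=8)
    ok=[i for i in range(1,n) if st[i,4]>=8];v,u=np.nonzero(np.isin(l,ok))
    w=np.array([ray(f,a+x0,b+y0,.0755) for a,b in zip(u,v)])
    r=cv2.fitLine(w.astype(np.float32),cv2.DIST_HUBER,0,1e-4,1e-4).ravel();d=r[:2]*np.sign(r[1]);c=r[2:]
    t=(w-c)@d;return c+d*t.min(),c+d*t.max(),d
E
python3 - <<'E'
from h import *
for n,roi in(("top",(240,140,350,235)),("scene",(270,190,400,260))):
    f=dict(np.load(f"{n}0.npz"));e0,e1,d=railfit(f,roi)
    ex=np.array([d[1],-d[0]]);mid=(e0+e1)/2;o=mid+.054*ex
    print(n,"R",e0,"L",e1,"len",np.linalg.norm(e1-e0),"yaw",np.degrees(np.arctan2(-d[0],d[1])),"origin",o)
    for b in brass(f,roi):
        q=ray(f,*b[0],.088);r=q-o;print("  brass",b[0].round(1),"w",q.round(4),"rack",(r@ex).round(4),(r@d).round(4))
    # depth of sill/rack etc.
f=dict(np.load("top0.npz"))
for z,uv in((.125,[(112,175),(325,298),(105,190),(318,307)]),(.182,[(148,40),(102,115),(200,172),(243,100)])):
    for p in uv:
        print(z,p,ray(f,*p,z).round(3),f["z_map"][p[1],p[0]])
E
```

```text
top R [ 0.3870617  -0.09103061] L [0.49677618 0.13465987] len 0.25094513573283567 yaw -25.925688 origin [ 0.49048448 -0.00179444]
  brass [263.9 166.6] w [0.5372 0.0886] rack 0.0025 0.1017
  brass [276.5 171.4] w [0.5246 0.0556] rack 0.0056 0.0666
  brass [260.8 179.6] w [0.5029 0.0966] rack -0.0319 0.0939
scene R [ 0.38602099 -0.09261845] L [0.49540518 0.13288491] len 0.25063252909027084 yaw -25.87648 origin [ 0.48929889 -0.00343413]
  brass [377.1 218.1] w [0.5016 0.0977] rack -0.0331 0.0964
  brass [362.7 229.2] w [0.527  0.0555] rack 0.0082 0.0695
  brass [377.9 231.9] w [0.5421 0.0878] rack 0.0077 0.1051
0.125 (112, 175) [0.51  0.463] 0.97779834
0.125 (325, 298) [ 0.203 -0.069] 0.97950596
0.125 (105, 190) [0.473 0.479] 0.9743992
0.125 (318, 307) [ 0.181 -0.051] 0.9776914
0.182 (148, 40) [0.83  0.359] 0.937024
0.182 (102, 115) [0.647 0.463] 0.9252109
0.182 (200, 172) [0.512 0.23 ] 1.0175366
0.182 (243, 100) [0.686 0.13 ] 1.1240268
```

The two views agree: rack origin ≈ (0.490, -0.0025), yaw ≈ -25.9°, weight at rack (-0.032, +0.095). Next I check how far the chest is from the rack's left end, and where the posts are.

```bash
cat >> h.py <<'E'
O=np.array([.4899,-.0026]);YAW=np.radians(-25.9);EX=np.array([np.cos(YAW),np.sin(YAW)]);EY=np.array([-EX[1],EX[0]])
def r2w(x,y): return O+x*EX+y*EY
def w2r(p): q=np.asarray(p)[:2]-O;return np.array([q@EX,q@EY])
def cloud(f):
    z=f["z_map"];v,u=np.mgrid[:z.shape[0],:z.shape[1]];T=f["world_from_camera"]
    p=np.dstack([u,v,np.ones_like(u)])@np.linalg.inv(f["K"]).T*z[...,None];return p@T[:3,:3].T+T[:3,3]
E
python3 - <<'E'
from h import *
for n in("top","scene"):
    f=dict(np.load(f"{n}0.npz"));P=cloud(f);ok=f["z_map"]>0
    q=(P[...,:2]-O);rx=q@EX;ry=q@EY;z=P[...,2]
    for a in(-.1,-.06,-.02,.02,.06,.1,.14):
        m=ok&(abs(rx-a)<.012)&(ry>.13)&(ry<.35)&(z>.15)&(z<.25)
        print(n,a,"chest min y",ry[m].min().round(3) if m.any() else None,z[m].max().round(3) if m.any() else None)
    nn=P[...,0]*.866-P[...,1]*.5;s=P[...,0]*.5+P[...,1]*.866
    m=ok&(abs(z-.125)<.012)&(s>-.2)&(s<.9)&(nn>.1)&(nn<.32);print("sill n",np.percentile(nn[m],[2,98]),"s",np.percentile(s[m],[1,99]))
    m=ok&(z>.35)&(z<.8)&(nn>.1)&(nn<.32);print("post s hist",np.histogram(s[m],np.arange(-.3,1,.05)))
    m=ok&(abs(rx+.02)<.02)&(abs(ry+.02)<.03);print("ledge z",np.median(z[m]))
E
```

```text
top -0.1 chest min y 0.241 0.185
top -0.06 chest min y 0.237 0.188
top -0.02 chest min y 0.235 0.188
top 0.02 chest min y 0.232 0.188
top 0.06 chest min y 0.229 0.188
top 0.1 chest min y 0.226 0.189
top 0.14 chest min y 0.225 0.187
sill n [0.16698006 0.25968463] s [0.03432726 0.78113895]
post s hist (array([   0,    0,    0,    0,    0,    0,  215, 5676,    0,    0,    0,
          0,    0,    0,    0,    0,    0,    0,    0, 2284,  215,  936,
          0,    0,    0]), array([-3.00000000e-01, -2.50000000e-01, -2.00000000e-01, -1.50000000e-01,
       -1.00000000e-01, -5.00000000e-02, -5.55111512e-17,  5.00000000e-02,
        1.00000000e-01,  1.50000000e-01,  2.00000000e-01,  2.50000000e-01,
        3.00000000e-01,  3.50000000e-01,  4.00000000e-01,  4.50000000e-01,
        5.00000000e-01,  5.50000000e-01,  6.00000000e-01,  6.50000000e-01,
        7.00000000e-01,  7.50000000e-01,  8.00000000e-01,  8.50000000e-01,
        9.00000000e-01,  9.50000000e-01]))
ledge z 0.06841205088931712
scene -0.1 chest min y 0.243 0.183
scene -0.06 chest min y 0.238 0.188
scene -0.02 chest min y 0.235 0.1
[... 207 characters left out ...]
 hist (array([ 607,  682,  773,  635,  832, 1048, 1838,    0,    0,    0,    0,
          0,    0,    0,    0,    0,    0,    0,    0, 3687, 2331,  812,
          0,    0,    0]), array([-3.00000000e-01, -2.50000000e-01, -2.00000000e-01, -1.50000000e-01,
       -1.00000000e-01, -5.00000000e-02, -5.55111512e-17,  5.00000000e-02,
        1.00000000e-01,  1.50000000e-01,  2.00000000e-01,  2.50000000e-01,
        3.00000000e-01,  3.50000000e-01,  4.00000000e-01,  4.50000000e-01,
        5.00000000e-01,  5.50000000e-01,  6.00000000e-01,  6.50000000e-01,
        7.00000000e-01,  7.50000000e-01,  8.00000000e-01,  8.50000000e-01,
        9.00000000e-01,  9.50000000e-01]))
ledge z 0.06889606689821559
```

Run:
```python
from h import *
for n in("top","scene"):
    f=dict(np.load(f"{n}0.npz"));P=cloud(f);ok=f["z_map"]>0;z=P[...,2]
    nn=P[...,0]*.866-P[...,1]*.5;s=P[...,0]*.5+P[...,1]*.866
    for lo,hi in((.14,.25),(.25,.4),(.4,.6),(.6,.9)):
        m=ok&(z>lo)&(z<hi)&(nn>.1)&(nn<.32)&(s<.3)&(s>-.15)
        if m.sum()>20: print(n,lo,"s 90/99",np.percentile(s[m],[1,50,90,99]).round(3),"n",np.percentile(nn[m],[1,99]).round(3))
        m=ok&(z>lo)&(z<hi)&(nn>.1)&(nn<.32)&(s>.4)&(s<.8)
        if m.sum()>20: print(n,lo,"left s 1/10",np.percentile(s[m],[1,10]).round(3),"n",np.percentile(nn[m],[1,99]).round(3))
```

```text
top 0.14 s 90/99 [0.003 0.034 0.034 0.035] n [0.158 0.243]
top 0.14 left s 1/10 [0.507 0.671] n [0.102 0.32 ]
top 0.25 s 90/99 [0.024 0.034 0.034 0.035] n [0.157 0.243]
top 0.25 left s 1/10 [0.67  0.671] n [0.111 0.318]
top 0.4 s 90/99 [0.033 0.079 0.08  0.08 ] n [0.157 0.319]
top 0.4 left s 1/10 [0.67 0.67] n [0.164 0.318]
top 0.6 s 90/99 [0.079 0.079 0.08  0.08 ] n [0.225 0.319]
scene 0.14 s 90/99 [-0.148 -0.02   0.034  0.035] n [0.163 0.247]
scene 0.14 left s 1/10 [0.67  0.672] n [0.17  0.319]
scene 0.25 s 90/99 [-0.148 -0.02   0.034  0.035] n [0.162 0.247]
scene 0.25 left s 1/10 [0.671 0.672] n [0.171 0.316]
scene 0.4 s 90/99 [-0.147 -0.01   0.034  0.035] n [0.164 0.247]
scene 0.4 left s 1/10 [0.671 0.671] n [0.168 0.247]
```

```bash
cat > plan.py <<'E'
import sys,numpy as np
from scipy.spatial.transform import Rotation as R
from plant import state
from h import *
def go(x,y,z,bear=None,rows=8,tilt=0):
    s=state();q=s["tool_rot"];r=R.from_quat([q[1],q[2],q[3],q[0]]);p=np.array(s["tool_pos"])
    M=r.as_matrix();b=np.degrees(np.arctan2(M[1,0],M[0,0]));b=b if bear is None else bear
    b=np.radians(b);X=np.array([np.cos(b),np.sin(b),0]);Z=np.array([0,0,-1.]);D=R.from_matrix(np.c_[X,np.cross(Z,X),Z])
    D=R.from_rotvec(np.radians(tilt)*np.r_[EX,0])*D
    rv=(r.inv()*D).as_rotvec(degrees=True)/5
    d=M.T@(np.array([x,y,z])-p)/.04
    # rows: shifts are along axes as they turn; use mid-orientation
    Mm=(r*R.from_rotvec(np.radians(rv*5)/2)).as_matrix();dm=Mm.T@(np.array([x,y,z])-p)/.04
    print("t",round(float(s["time"]),2),"pos",p.round(4),"rack",w2r(p).round(4),"F",np.round(s["contact_force"],1),"q",np.round(s["joint_pos"],2))
    print("total turn",rv.round(2),"shift(mid)",dm.round(3),"| per row of",rows,(rv/rows).round(3),(dm/rows).round(3))
E
python3 - <<'E'
from plan import *
go(.225,.39,.27)
E
```

```text
t 0.1 pos [0.2016 0.591  0.2302] rack [-0.5187  0.408 ] F [-0.2  0.3  0.7] q [ 1.12  0.05  1.61  0.    1.48 -0.12]
total turn [-0.    0.02 -0.  ] shift(mid) [-4.568  2.177 -0.991] | per row of 8 [-0.     0.003 -0.   ] [-0.571  0.272 -0.124]
```

{"api": "carry_out", "payload": {
  "moves": [
    [[0,0,0,-0.57,0.27,-0.12,-1],[0,0,0,-0.57,0.27,-0.12,-1],[0,0,0,-0.57,0.27,-0.12,-1],[0,0,0,-0.57,0.27,-0.12,-1],[0,0,0,-0.57,0.27,-0.12,-1],[0,0,0,-0.57,0.27,-0.12,-1],[0,0,0,-0.57,0.27,-0.12,-1],[0,0,0,-0.57,0.27,-0.12,-1]]
  ]
}}

```text
time: 0.77
tool_pos: [0.2244, 0.3896, 0.2693]
tool_rot: [0.0, 0.813, 0.582, -0.0]
contact_force: [1.1, 0.2, 0.6]
gripper_width: 0.002
```

Run:
```python
from plan import *
go(.345,.297,.27,52.1)
```

```text
t 0.77 pos [0.2244 0.3896 0.2693] rack [-0.4101  0.2368] F [1.1 0.2 0.6] q [ 0.88 -0.41  1.95 -0.    1.6  -0.36]
total turn [-0.    0.01  3.82] shift(mid) [-0.605  3.752 -0.018] | per row of 8 [-0.     0.001  0.477] [-0.076  0.469 -0.002]
```

{"api": "carry_out", "payload": {
  "moves": [
    [[0,0,0.48,-0.08,0.47,0,-1],[0,0,0.48,-0.08,0.47,0,-1],[0,0,0.48,-0.08,0.47,0,-1],[0,0,0.48,-0.08,0.47,0,-1],[0,0,0.48,-0.08,0.47,0,-1],[0,0,0.48,-0.08,0.47,0,-1],[0,0,0.48,-0.08,0.47,0,-1],[0,0,0.48,-0.08,0.47,0,-1]]
  ]
}}

```text
time: 1.43
tool_pos: [0.3465, 0.299, 0.2691]
tool_rot: [0.0, 0.899, 0.437, -0.0]
contact_force: [0.7, 0.8, 0.2]
gripper_width: 0.002
```

Run:
```python
from plan import *
p=r2w(-.030,.138);print(p)
go(*p,.27,52.1)
f=grab_frame("scene") if 0 else None
from plant import grab_frame
f=grab_frame("scene");cv2.imwrite("pics/s1.png",f["frame"][:,:,::-1])
```

```text
[0.52319191 0.13464303]
t 1.43 pos [0.3465 0.299  0.2691] rack [-0.2607  0.2087] F [0.7 0.8 0.2] q [ 0.55 -0.38  1.94 -0.    1.59 -0.36]
total turn [-0.    0.01 -0.05] shift(mid) [-0.515  6.01  -0.022] | per row of 8 [-0.     0.001 -0.006] [-0.064  0.751 -0.003]
```

View pics/s1.png

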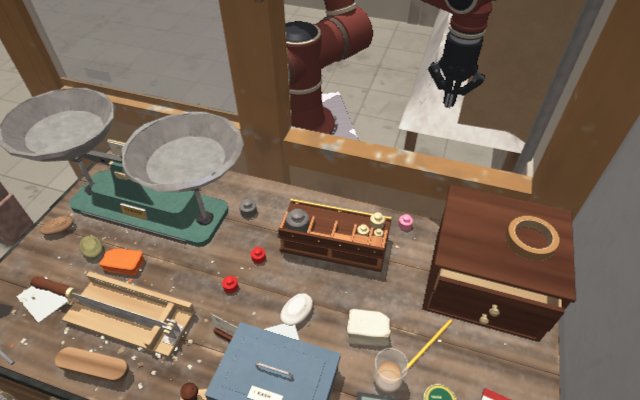

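The shut gripper is at (450,90), and the way through the hatch is clear. The arm's links are offset to the robot's left, away from the right post.

{"api": "carry_out", "payload": {
  "moves": [
    [[0,0,0,-0.06,0.75,0,-1],[0,0,0,-0.06,0.75,0,-1],[0,0,0,-0.06,0.75,0,-1],[0,0,0,-0.07,0.75,0,-1],[0,0,0,-0.07,0.75,0,-1],[0,0,0,-0.07,0.75,0,-1],[0,0,0,-0.06,0.75,0,-1],[0,0,0,-0.06,0.75,0,-1]]
  ]
}}

```text
time: 2.15
tool_pos: [0.5231, 0.135, 0.2692]
tool_rot: [-0.0, 0.899, 0.438, -0.0]
contact_force: [-0.4, 0.2, -0.1]
gripper_width: 0.002
```

{"api": "carry_out", "payload": {
  "moves": [
    [[0,0,0,0,0,0.6,-1],[0,0,0,0,0,0.6,-1],[0,0,0,0,0,0.6,-1],[0,0,0,0,0,0.6,-1],[0,0,0,0,0,0.6,-1],[0,0,0,0,0,0.6,-1],[0,0,0,0,0,0,-1]]
  ]
}}

```text
time: 2.73
tool_pos: [0.5183, 0.1357, 0.1194]
tool_rot: [-0.002, 0.899, 0.438, -0.005]
contact_force: [-0.2, -0.7, -1.6]
gripper_width: 0.003
```

```bash
cat > look.py <<'E'
import sys
from plan import *
from plant import grab_frame
k=sys.argv[1];im=[]
for n,roi in(("scene",(265,170,425,270)),("top",(220,135,380,235))):
    f=grab_frame(n);np.savez(f"{n}{k}.npz",**f);x0,y0,x1,y1=roi
    im.append(cv2.resize(f["frame"][y0:y1,x0:x1,::-1],(480,300),interpolation=2))
    for b in brass(f,(240,140,350,235) if n=="top" else (270,190,400,260)):
        print(n,b[0].round(1),b[1],"rack",w2r(ray(f,*b[0],.088)).round(4))
cv2.imwrite(f"pics/l{k}.png",np.vstack(im))
E
python3 look.py 2
python3 - <<'E'
from plan import *
go(*r2w(-.030,.138),.082,52.1)
E
```

```text
scene [376.8 218.1] 122 rack [-0.0331  0.0948]
scene [362.8 229.3] 86 rack [0.0082 0.0689]
scene [378.  231.8] 53 rack [0.0072 0.1042]
top [263.9 166.6] 47 rack [0.0027 0.1027]
top [276.5 171.4] 84 rack [0.0056 0.0676]
top [262.8 179.3] 78 rack [-0.0286  0.0906]
t 2.83 pos [0.5216 0.136  0.1248] rack [-0.032   0.1385] F [-0.4 -0.1  0.5] q [ 0.12 -0.06  1.91  0.    1.3  -0.79]
total turn [-0.02  0.02 -0.02] shift(mid) [-0.002  0.053  1.07 ] | per row of 8 [-0.003  0.003 -0.003] [-0.     0.007  0.134]
```

View pics/l2.png

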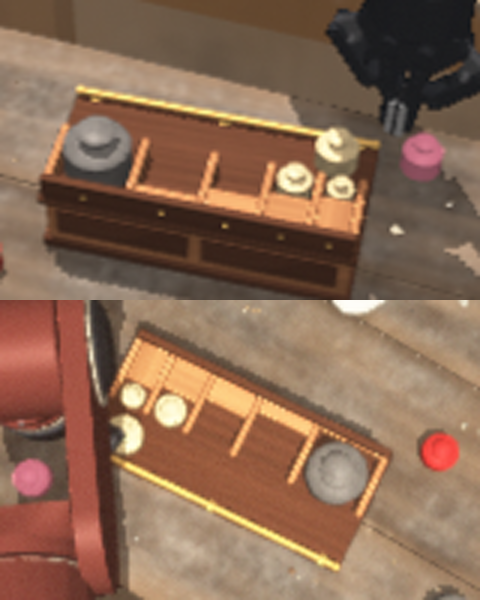

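The finger at crop (397,115) is clear to the left of the weight. I'll lower it to z ≈ 0.082.

{"api": "carry_out", "payload": {
  "moves": [
    [[0,0,0,0,0.02,0.25,-1],[0,0,0,0,0.02,0.25,-1],[0,0,0,0,0.02,0.25,-1],[0,0,0,0,0,0.25,-1],[0,0,0,0,0,0.07,-1],[0,0,0,0,0,0,-1]]
  ]
}}

```text
time: 3.33
tool_pos: [0.5234, 0.1342, 0.0813]
tool_rot: [-0.0, 0.899, 0.438, -0.001]
contact_force: [-0.2, 0.9, -0.1]
gripper_width: 0.001
```

```bash
python3 look.py 3
python3 - <<'E'
from plan import *
go(*r2w(-.030,.108),.082,52.1)
E
```

```text
scene [376.8 218.2] 120 rack [-0.033   0.0948]
scene [362.8 229.3] 86 rack [0.0082 0.0689]
scene [377.8 231.9] 51 rack [0.0074 0.1037]
top [264.1 166.6] 45 rack [0.0029 0.1024]
top [276.5 171.4] 84 rack [0.0056 0.0676]
top [263.9 179.3] 52 rack [-0.0275  0.088 ]
t 3.43 pos [0.5245 0.1344 0.0828] rack [-0.0287  0.1383] F [0.4 0.3 1.8] q [ 0.11 -0.    1.93  0.    1.22 -0.79]
total turn [-0.    0.   -0.03] shift(mid) [-0.748  0.127  0.02 ] | per row of 8 [-0.     0.    -0.004] [-0.093  0.016  0.003]
```

View pics/l3.png

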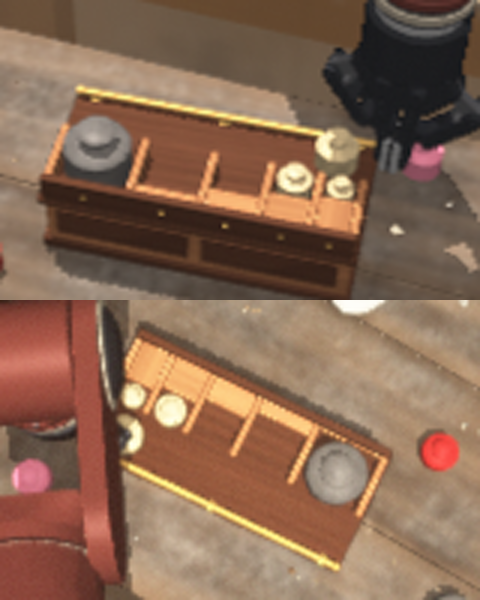

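The finger at crop (390,155) is level with the weight's body and off to its left. I'll start the push along the rail.

{"api": "carry_out", "payload": {
  "moves": [
    [[0,0,0,-0.1,0.02,0,-1],[0,0,0,-0.1,0.02,0,-1],[0,0,0,-0.1,0.02,0,-1],[0,0,0,-0.1,0.02,0,-1],[0,0,0,-0.1,0.02,0,-1],[0,0,0,-0.1,0.02,0,-1],[0,0,0,-0.1,0.02,0,-1],[0,0,0,0,0,0,-1]]
  ]
}}

```text
time: 4.1
tool_pos: [0.5114, 0.1082, 0.083]
tool_rot: [0.0, 0.899, 0.438, -0.0]
contact_force: [0.4, 0.3, 0.4]
gripper_width: -0.002
```

```bash
python3 look.py 4
python3 - <<'E'
from plan import *
go(*r2w(-.030,.08),.082,52.1)
E
```

```text
scene [371.1 216.6] 102 rack [-0.0344  0.0807]
scene [362.9 229.2] 87 rack [0.0078 0.069 ]
scene [378.2 232.2] 37 rack [0.0081 0.1047]
top [277.1 171.7] 71 rack [0.0057 0.0657]
t 4.2 pos [0.5115 0.1085 0.0829] rack [-0.0292  0.1094] F [ 0.6  0.8 -0.4] q [ 0.07 -0.05  1.97 -0.    1.22 -0.84]
total turn [-0.    0.   -0.03] shift(mid) [-0.723  0.133  0.022] | per row of 8 [-0.     0.001 -0.004] [-0.09   0.017  0.003]
```

View pics/l4.png

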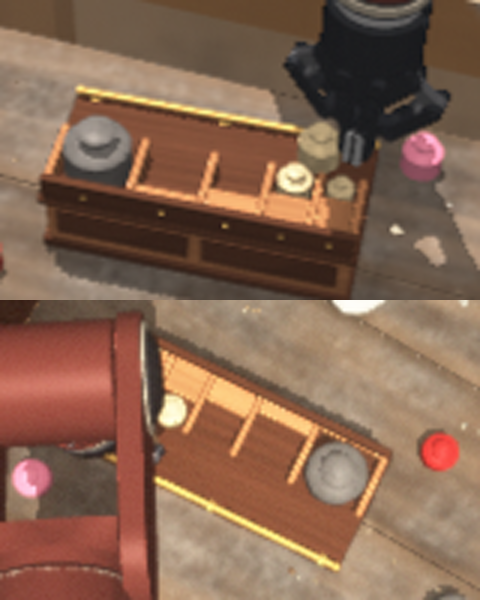

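The weight slid along the rail, from scene y ≈ 0.095 to 0.080, and now sits about 29 mm from the tool centre at x ≈ -0.034. I'll continue.

{"api": "carry_out", "payload": {
  "moves": [
    [[0,0,0,-0.1,0.02,0,-1],[0,0,0,-0.1,0.02,0,-1],[0,0,0,-0.1,0.02,0,-1],[0,0,0,-0.1,0.02,0,-1],[0,0,0,-0.1,0.02,0,-1],[0,0,0,-0.1,0.02,0,-1],[0,0,0,-0.1,0.02,0,-1],[0,0,0,0,0,0,-1]]
  ]
}}

```text
time: 4.87
tool_pos: [0.4992, 0.0827, 0.0835]
tool_rot: [0.0, 0.899, 0.438, 0.001]
contact_force: [3.1, 0.9, 2.6]
gripper_width: -0.002
```

```bash
python3 look.py 5
python3 - <<'E'
from plan import *
go(*r2w(-.030,.062),.082,52.1)
E
```

```text
scene [359.5 213.3] 91 rack [-0.0381  0.0521]
scene [362.5 229.4] 74 rack [0.0088 0.0681]
scene [378.1 232.3] 38 rack [0.0083 0.1047]
t 4.97 pos [0.4991 0.0831 0.0832] rack [-0.0292  0.0811] F [3.1 0.3 1. ] q [ 0.02 -0.09  2.01 -0.    1.22 -0.89]
total turn [ 0.01 -0.   -0.03] shift(mid) [-0.47   0.079  0.031] | per row of 8 [ 0.001 -0.    -0.004] [-0.059  0.01   0.004]
```

View pics/l5.png

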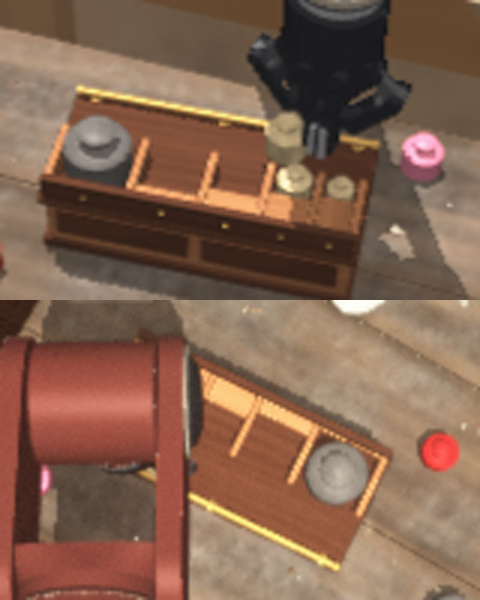

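The weight is against the rail at scene crop (285,135), with y ≈ 0.052, and it now shows darker in the arm's shadow. The rack weights haven't moved. I'll push about 20 mm more.

{"api": "carry_out", "payload": {
  "moves": [
    [[0,0,0,-0.08,0.015,0,-1],[0,0,0,-0.08,0.015,0,-1],[0,0,0,-0.08,0.015,0,-1],[0,0,0,-0.08,0.015,0,-1],[0,0,0,-0.08,0.015,0,-1],[0,0,0,-0.08,0.015,0,-1],[0,0,0,0,0,0,-1]]
  ]
}}

```text
time: 5.55
tool_pos: [0.4899, 0.0655, 0.0832]
tool_rot: [0.0, 0.899, 0.438, 0.0]
contact_force: [4.2, 0.9, 2.2]
gripper_width: 0.001
```

```bash
python3 look.py 6
python3 - <<'E'
from plan import *
go(*r2w(-.030,.055),.082,52.1)
f=np.load("scene6.npz");cv2.imwrite("pics/z6.png",cv2.resize(f["frame"][190:260,290:390,::-1],(800,560),interpolation=2))
E
```

```text
scene [351.4 211.6] 90 rack [-0.0385  0.0322]
scene [362.7 229.3] 69 rack [0.0084 0.0685]
scene [378.2 232.4] 38 rack [0.0086 0.1049]
t 5.65 pos [0.4898 0.0658 0.083 ] rack [-0.03    0.0614] F [5.1 1.1 1.8] q [-0.02 -0.12  2.04 -0.    1.22 -0.92]
total turn [ 0.    0.   -0.03] shift(mid) [-0.158  0.033  0.025] | per row of 8 [ 0.     0.    -0.004] [-0.02   0.004  0.003]
```

View pics/z6.png

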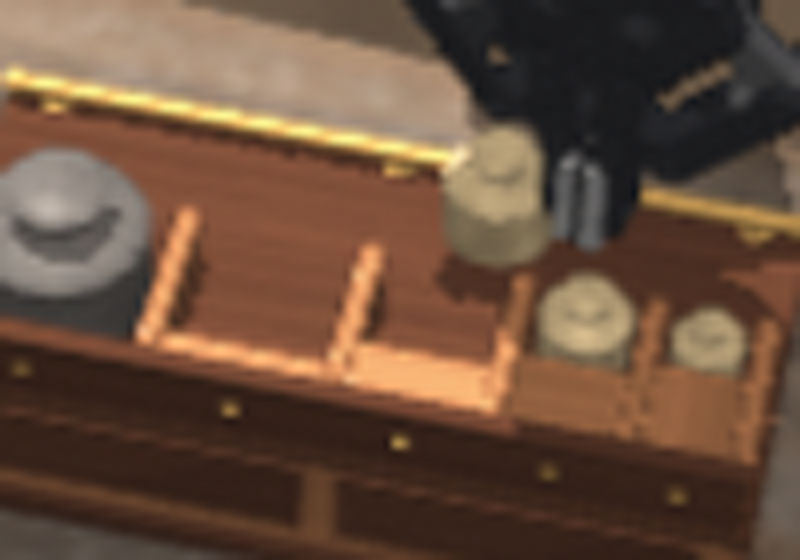

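Run:
```python
from h import *
f=np.load("scene6.npz")
for y in(.025,.028,.031,.034):
    print(y,[(round(float((proj(f,[*r2w(-.034+dx,y+dy),z])[0]-290)*8)),round(float((proj(f,[*r2w(-.034+dx,y+dy),z])[1]-190)*8))) for dx,dy,z in((0,0,.068),(0,0,.104),(0,.017,.08),(0,-.017,.08))])
print("nose pts",[((proj(f,[*r2w(-.007,y),.086])-[290,190])*8).round() for y in(.048,.002)])
```

```text
0.025 [(462, 223), (467, 144), (519, 208), (408, 187)]
0.028 [(471, 225), (476, 146), (529, 209), (418, 189)]
0.031 [(481, 227), (486, 148), (538, 211), (427, 191)]
0.034 [(491, 229), (496, 150), (548, 213), (437, 192)]
nose pts [array([522., 266.]), array([369., 237.])]
```

By its image edges (443 to 548) and the noses, the weight is at y ≈ 0.034. It needs 9 mm more.

{"api": "carry_out", "payload": {
  "moves": [
    [[0,0,0,-0.05,0.01,0,-1],[0,0,0,-0.05,0.01,0,-1],[0,0,0,-0.05,0.01,0,-1],[0,0,0,-0.05,0.01,0,-1],[0,0,0,-0.02,0.005,0,-1],[0,0,0,0,0,0,-1]]
  ]
}}

```text
time: 6.15
tool_pos: [0.486, 0.058, 0.0831]
tool_rot: [0.0, 0.899, 0.438, 0.0]
contact_force: [3.8, 0.9, 3.0]
gripper_width: -0.003
```

```bash
python3 look.py 7
python3 - <<'E'
from plan import *
go(*r2w(-.030,.08),.082,52.1)
f=np.load("scene7.npz");cv2.imwrite("pics/z7.png",cv2.resize(f["frame"][190:260,290:390,::-1],(800,560),interpolation=2))
E
```

```text
scene [347.6 211.1] 88 rack [-0.0379  0.0232]
scene [362.8 229.4] 69 rack [0.0085 0.0688]
scene [378.1 232.4] 38 rack [0.0088 0.1047]
t 6.25 pos [0.486  0.058  0.0831] rack [-0.03    0.0528] F [4.9 1.4 2.3] q [-0.03 -0.13  2.05  0.    1.22 -0.94]
total turn [ 0.01 -0.   -0.03] shift(mid) [ 0.664 -0.143  0.027] | per row of 8 [ 0.001 -0.001 -0.003] [ 0.083 -0.018  0.003]
```

View pics/z7.png

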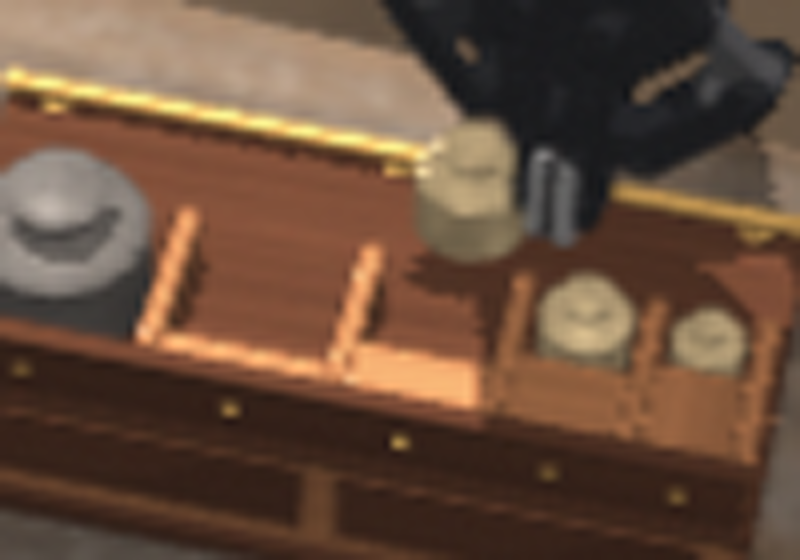

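The weight's edges are at 416 to 520, giving y ≈ 0.026, still on the rail and in front of the third gap. I'll back off leftward, rise, and look again.

{"api": "carry_out", "payload": {
  "moves": [
    [[0,0,0,0.15,0,0,-1],[0,0,0,0.2,0,0,-1],[0,0,0,0.1,0,-0.3,-1],[0,0,0,0,0,-0.5,-1],[0,0,0,0,0,-0.5,-1],[0,0,0,0,0,-0.5,-1],[0,0,0,0,0,0,-1]]
  ]
}}

```text
time: 6.83
tool_pos: [0.4991, 0.0725, 0.1597]
tool_rot: [0.001, 0.899, 0.438, 0.003]
contact_force: [1.0, -0.3, 1.7]
gripper_width: 0.003
```

Run:
```python
from plan import *
go(*r2w(-.085,.030),.152,64.1)
```

```text
t 6.83 pos [0.4991 0.0725 0.1597] rack [-0.0245  0.0716] F [ 1.  -0.3  1.7] q [-0.   -0.19  1.97 -0.    1.36 -0.91]
total turn [ 0.06 -0.03 -2.42] shift(mid) [-1.195 -1.395  0.187] | per row of 8 [ 0.008 -0.004 -0.303] [-0.149 -0.174  0.023]
```

{"api": "carry_out", "payload": {
  "moves": [
    [[0,0,-0.3,-0.15,-0.17,0,-1],[0,0,-0.3,-0.15,-0.17,0,-1],[0,0,-0.3,-0.15,-0.17,0,-1],[0,0,-0.3,-0.15,-0.17,0,-1],[0,0,-0.3,-0.15,-0.17,0,-1],[0,0,-0.3,-0.15,-0.17,0,-1],[0,0,-0.3,-0.15,-0.17,0,-1],[0,0,-0.3,-0.15,-0.17,0,-1]]
  ]
}}

```text
time: 7.5
tool_pos: [0.4239, 0.0614, 0.1538]
tool_rot: [-0.001, 0.848, 0.53, -0.001]
contact_force: [-0.1, -0.2, 0.4]
gripper_width: -0.002
```

```bash
python3 look.py 8
python3 - <<'E'
from plan import *
go(*r2w(-.078,.027),.083,64.1)
f=np.load("scene8.npz");cv2.imwrite("pics/z8.png",cv2.resize(f["frame"][190:260,290:390,::-1],(800,560),interpolation=2))
cv2.imwrite("pics/f8.png",f["frame"][:,:,::-1])
E
```

```text
scene [348.2 211.6] 114 rack [-0.0368  0.0248]
scene [362.8 229.5] 65 rack [0.0088 0.0689]
scene [378.1 232.2] 35 rack [0.0082 0.1046]
top [263.8 166.7] 34 rack [0.0022 0.1028]
top [276.4 171.4] 69 rack [0.0056 0.0677]
t 7.6 pos [0.4238 0.0614 0.1537] rack [-0.0874  0.0287] F [-0.4  0.5  0.6] q [-0.03 -0.39  2.13 -0.    1.4  -1.15]
total turn [-0.03  0.01 -0.03] shift(mid) [-0.041  0.238  1.768] | per row of 8 [-0.003  0.002 -0.003] [-0.005  0.03   0.221]
```

View pics/z8.png

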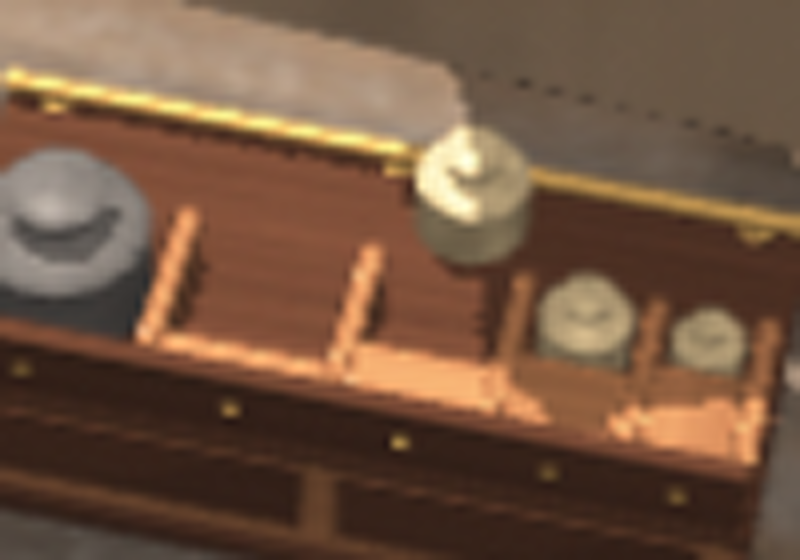

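View pics/f8.png

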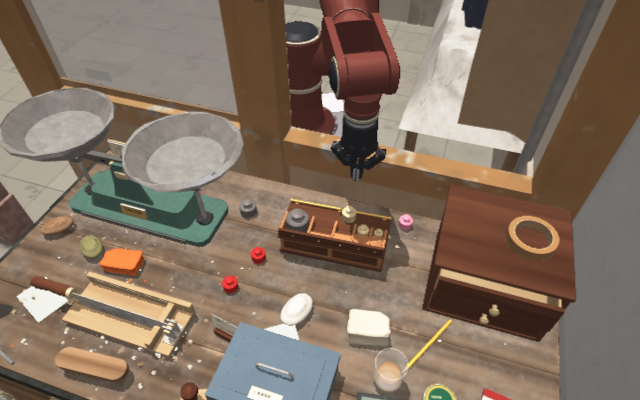

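View pics/l8.png

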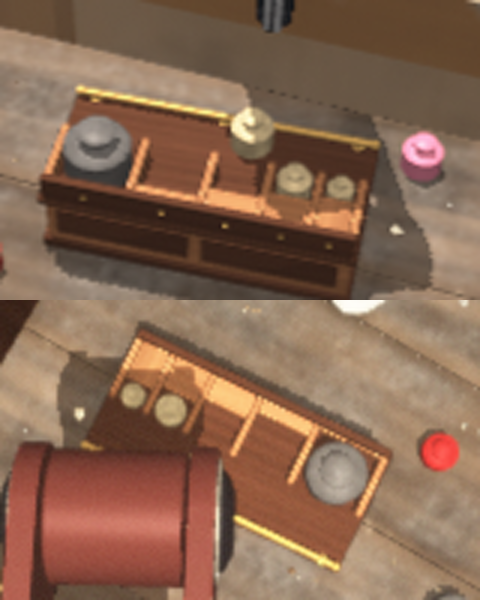

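With the weight unoccluded, its edges at 414 to 532 give y ≈ 0.028. That passes the judged window but sits 3 mm left of centre. I'll turn the pushing face about 4° so the push drifts it rightward, then lower outside the rail.

{"api": "carry_out", "payload": {
  "moves": [
    [[0,0,0.4,0.02,0.12,0.2,-1],[0,0,0.4,0.02,0.1,0.3,-1],[0,0,0,0,0,0.35,-1],[0,0,0,0,0,0.35,-1],[0,0,0,0,0,0.35,-1],[0,0,0,0,0,0.2,-1],[0,0,0,0,0,0,-1],[0,0,0,0,0,0,-1]]
  ]
}}

```text
time: 8.27
tool_pos: [0.4336, 0.0588, 0.0845]
tool_rot: [-0.0, 0.866, 0.5, -0.001]
contact_force: [0.3, 0.2, 0.7]
gripper_width: 0.003
```

```bash
python3 look.py 9
python3 - <<'E'
from plan import *
go(*r2w(-.018,.027),.083,60)
f=np.load("scene9.npz");cv2.imwrite("pics/z9.png",cv2.resize(f["frame"][180:250,290:390,::-1],(800,560),interpolation=2))
E
```

```text
scene [348.1 211.5] 107 rack [-0.0371  0.0245]
scene [362.8 229.3] 67 rack [0.0084 0.0688]
scene [378.4 232.3] 32 rack [0.0083 0.1053]
top [263.7 166.3] 35 rack [0.0031 0.1035]
top [276.2 171.4] 71 rack [0.0053 0.0683]
t 8.37 pos [0.4346 0.0588 0.0858] rack [-0.0766  0.031 ] F [ 0.8 -1.   0.4] q [-0.04 -0.28  2.17 -0.    1.25 -1.08]
total turn [ 0.01 -0.01 -0.01] shift(mid) [0.005 1.468 0.07 ] | per row of 8 [ 0.002 -0.001 -0.001] [0.001 0.184 0.009]
```

View pics/z9.png

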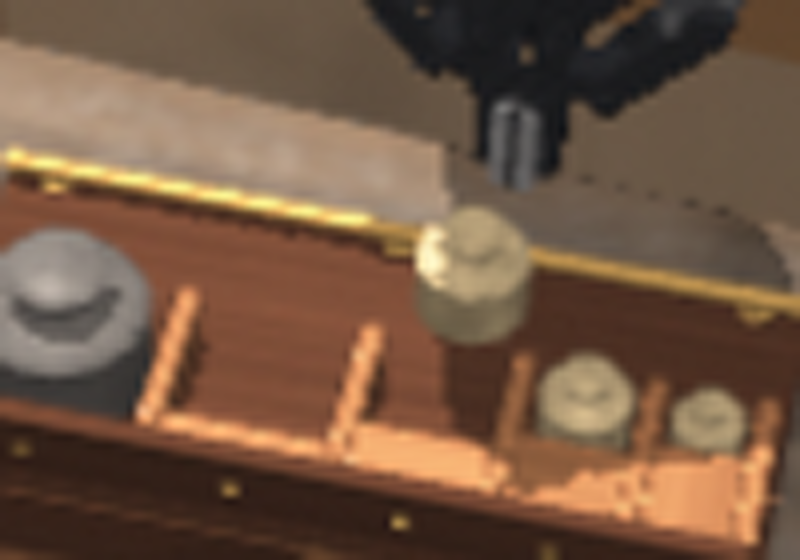

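Run:
```python
from h import *
from plant import state
f=np.load("scene9.npz");p=np.array(state()["tool_pos"])
print(((proj(f,p)-[290,180])*8).round(), ((proj(f,p+[0,0,.02])-[290,180])*8).round())
for y in (.025,.028): print(y,((proj(f,[*r2w(-.034,y),.104])-[290,180])*8).round(),((proj(f,[*r2w(-.034,y),.068])-[290,180])*8).round())
print(((proj(f,[*r2w(-.0766,.028),.085])-[290,180])*8).round())
```

```text
[512. 166.] [515. 122.]
0.025 [467. 224.] [462. 303.]
0.028 [476. 226.] [471. 305.]
[502. 166.]
```

The finger projects at column 512, which agrees with tool y = 0.031. The weight is at 0.028. I'll push in gently.

{"api": "carry_out", "payload": {
  "moves": [
    [[0,0,0,0,0.12,0.05,-1],[0,0,0,0,0.12,0,-1],[0,0,0,0,0.12,0,-1],[0,0,0,0,0.12,0,-1],[0,0,0,0,0.12,0,-1],[0,0,0,0,0.12,0,-1],[0,0,0,0,0,0,-1]]
  ]
}}

```text
time: 8.95
tool_pos: [0.4598, 0.0437, 0.0831]
tool_rot: [0.0, 0.866, 0.499, 0.0]
contact_force: [-0.3, 0.1, 0.3]
gripper_width: -0.001
```

```bash
python3 look.py 10
python3 - <<'E'
from plan import *
go(*r2w(-.018,.027),.083,60)
f=np.load("scene10.npz");cv2.imwrite("pics/z10.png",cv2.resize(f["frame"][180:250,290:390,::-1],(800,560),interpolation=2))
E
```

```text
scene [347.1 216.2] 100 rack [-0.022   0.0253]
scene [362.8 229.3] 67 rack [0.0084 0.0688]
scene [378.2 232.4] 37 rack [0.0086 0.1048]
top [264.  165.8] 28 rack [0.0047 0.1034]
t 9.05 pos [0.4591 0.0441 0.0829] rack [-0.0481  0.0285] F [-0.7  0.2 -0.9] q [-0.07 -0.21  2.12 -0.    1.23 -1.11]
total turn [ 0.    0.   -0.01] shift(mid) [ 0.017  0.754 -0.004] | per row of 8 [ 0.     0.    -0.001] [ 0.002  0.094 -0.   ]
```

View pics/z10.png

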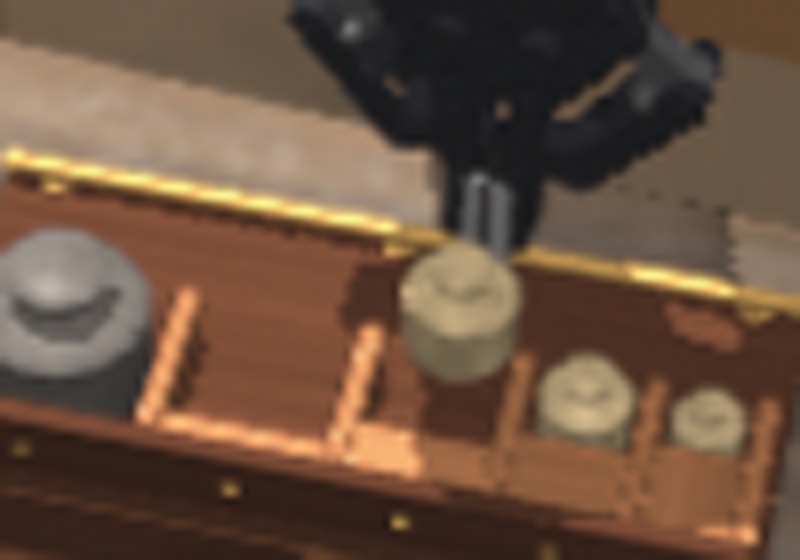

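The weight is upright at crop (460,305), moving straight toward the gap between the noses at 370 and 520. I'll continue.

{"api": "carry_out", "payload": {
  "moves": [
    [[0,0,0,0,0.1,0,-1],[0,0,0,0,0.1,0,-1],[0,0,0,0,0.1,0,-1],[0,0,0,0,0.1,0,-1],[0,0,0,0,0,0,-1]]
  ]
}}

```text
time: 9.47
tool_pos: [0.4734, 0.0358, 0.0831]
tool_rot: [0.0, 0.866, 0.5, 0.0]
contact_force: [0.1, -0.2, 0.7]
gripper_width: 0.001
```

```bash
python3 look.py 11
python3 - <<'E'
from plan import *
go(*r2w(-.018,.027),.083,60)
f=np.load("scene11.npz");cv2.imwrite("pics/z11.png",cv2.resize(f["frame"][180:250,290:390,::-1],(800,560),interpolation=2))
E
```

```text
scene [345.5 221.3] 100 rack [-0.0057  0.0249]
scene [362.7 229.4] 70 rack [0.0087 0.0687]
scene [378.2 232.3] 36 rack [0.0083 0.1049]
t 9.57 pos [0.473  0.0361 0.083 ] rack [-0.0321  0.0274] F [0.2 0.3 0.6] q [-0.08 -0.17  2.09 -0.    1.23 -1.13]
total turn [ 0.01 -0.   -0.01] shift(mid) [ 0.015  0.352 -0.   ] | per row of 8 [ 0.001 -0.    -0.001] [ 0.002  0.044 -0.   ]
```

View pics/z11.png

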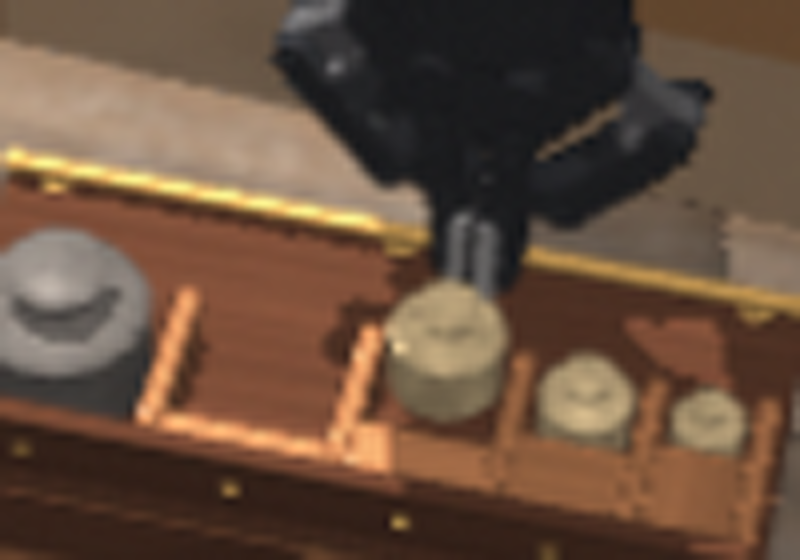

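It has entered the gap with play on both sides. I'll push the last 14 mm, then creep until there is contact.

{"api": "carry_out", "payload": {
  "moves": [
    [[0,0,0,-0.01,0.09,0,-1],[0,0,0,-0.01,0.09,0,-1],[0,0,0,-0.01,0.08,0,-1],[0,0,0,-0.01,0.07,0,-1],[0,0,0,0,0,0,-1]]
  ]
}}

```text
time: 9.98
tool_pos: [0.4838, 0.0279, 0.083]
tool_rot: [0.0, 0.866, 0.5, 0.0]
contact_force: [0.1, 0.5, -0.1]
gripper_width: -0.0
```

{"api": "carry_out", "payload": {
  "moves": [
    [[0,0,0,0,0.03,0,-1],[0,0,0,0,0.02,0,-1],[0,0,0,0,0,0,-1]]
  ]
}}

```text
time: 10.23
tool_pos: [0.4851, 0.0273, 0.0829]
tool_rot: [0.0, 0.866, 0.5, -0.0]
contact_force: [-1.1, 1.1, 0.8]
gripper_width: -0.004
```

```bash
python3 look.py 12
python3 - <<'E'
from plan import *
go(*r2w(-.017,.027),.083,60)
f=np.load("scene12.npz");cv2.imwrite("pics/z12.png",cv2.resize(f["frame"][180:250,290:390,::-1],(800,560),interpolation=2))
E
```

```text
scene [343.1 225.5] 108 rack [0.0081 0.0221]
scene [362.7 229.4] 67 rack [0.0085 0.0687]
scene [378.3 232.2] 33 rack [0.0081 0.1051]
t 10.33 pos [0.485  0.0273 0.0829] rack [-0.0174  0.0248] F [-0.2 -0.   0.7] q [-0.1  -0.14  2.06 -0.    1.22 -1.14]
total turn [ 0.   -0.   -0.01] shift(mid) [ 0.057  0.006 -0.002] | per row of 8 [ 0.    -0.    -0.001] [ 0.007  0.001 -0.   ]
```

View pics/z12.png

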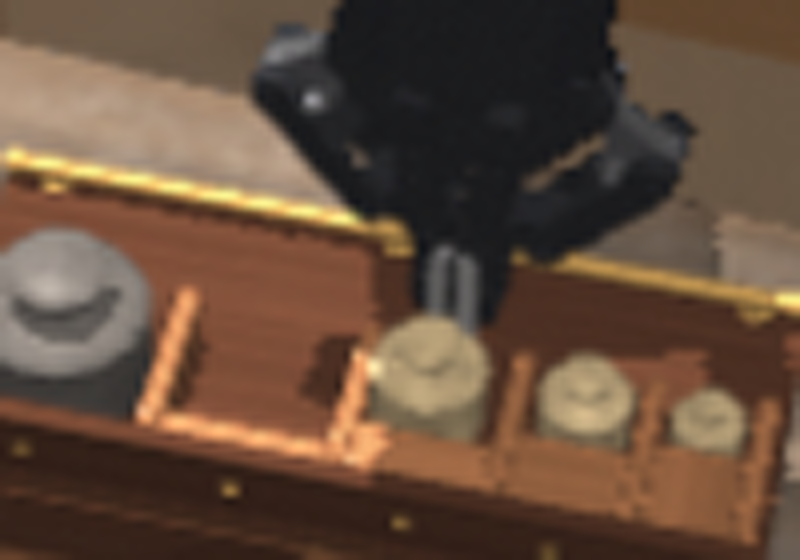

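The weight is almost home. I'll creep until the block pushes back.

{"api": "carry_out", "payload": {
  "moves": [
    [[0,0,0,0,0.03,0,-1],[0,0,0,0,0.02,0,-1],[0,0,0,0,0,0,-1]]
  ]
}}

```text
time: 10.58
tool_pos: [0.4868, 0.0263, 0.0829]
tool_rot: [-0.0, 0.866, 0.5, 0.0]
contact_force: [-0.1, 0.4, 0.6]
gripper_width: 0.001
```

{"api": "carry_out", "payload": {
  "moves": [
    [[0,0,0,0,0.03,0,-1],[0,0,0,0,0,0,-1]]
  ]
}}

```text
time: 10.75
tool_pos: [0.4874, 0.026, 0.0829]
tool_rot: [-0.001, 0.866, 0.5, -0.0]
contact_force: [-3.1, 2.3, 2.4]
gripper_width: -0.001
```

{"api": "carry_out", "payload": {
  "moves": [
    [[0,0,0,0,0.03,0,-1],[0,0,0,0,0,0,-1]]
  ]
}}

```text
time: 10.92
tool_pos: [0.4875, 0.0259, 0.0828]
tool_rot: [-0.002, 0.866, 0.5, -0.001]
contact_force: [-7.6, 4.8, 5.3]
gripper_width: 0.004
```

The force rises to about 9 N while the tool stops, so the weight is on its block. I'll back off and rise.

{"api": "carry_out", "payload": {
  "moves": [
    [[0,0,0,0,-0.15,0,-1],[0,0,0,0,-0.25,0,-1],[0,0,0,0,-0.25,0,-1],[0,0,0,0,-0.2,-0.5,-1],[0,0,0,0,-0.2,-0.7,-1],[0,0,0,0,-0.2,-0.7,-1],[0,0,0,0,-0.2,-0.7,-1],[0,0,0,0,0,0,-1]]
  ]
}}

```text
time: 11.58
tool_pos: [0.4407, 0.0548, 0.1934]
tool_rot: [0.003, 0.866, 0.5, 0.005]
contact_force: [-0.4, -0.3, 0.2]
gripper_width: -0.002
```

{"api": "carry_out", "payload": {
  "moves": [
    [[0,0,0,0.5,-0.4,-0.5,-1],[0,0,0,0.5,-0.4,-0.5,-1],[0,0,0,0.5,-0.4,-0.3,-1],[0,0,0,0.5,-0.4,0,-1],[0,0,0,0.5,-0.4,0,-1],[0,0,0,0,0,0,-1],[0,0,0,0,0,0,-1]]
  ]
}}

```text
time: 12.17
tool_pos: [0.4186, 0.1815, 0.2384]
tool_rot: [0.0, 0.866, 0.501, -0.0]
contact_force: [0.8, -0.3, -0.5]
gripper_width: -0.005
```

```bash
python3 look.py 13
python3 - <<'E'
from plan import *
go(*r2w(-.017,.027),.083,60)
f=np.load("scene13.npz")
for y in(.022,.025,.028): print(y,((proj(f,[*r2w(.011,y),.104])-[265,170])*3).round(),((proj(f,[*r2w(.011,y),.068])-[265,170])*3).round())
E
```

```text
scene [342.7 226.1] 128 rack [0.0102 0.0215]
scene [362.8 229.2] 83 rack [0.0079 0.0687]
scene [378.1 232.1] 51 rack [0.0079 0.1046]
top [263.9 166.5] 48 rack [0.0028 0.1029]
top [276.5 171.4] 84 rack [0.0056 0.0676]
top [293.2 177.2] 131 rack [0.0113 0.0216]
t 12.27 pos [0.419  0.1803 0.2384] rack [-0.1436  0.1336] F [0.4 0.6 0.6] q [ 0.24 -0.37  1.98 -0.    1.54 -0.8 ]
total turn [ 0.    0.01 -0.01] shift(mid) [-2.43   3.349  3.885] | per row of 8 [ 0.     0.001 -0.001] [-0.304  0.419  0.486]
0.022 [234. 156.] [233. 185.]
0.025 [238. 157.] [236. 186.]
0.028 [242. 157.] [240. 187.]
```

View pics/l13.png

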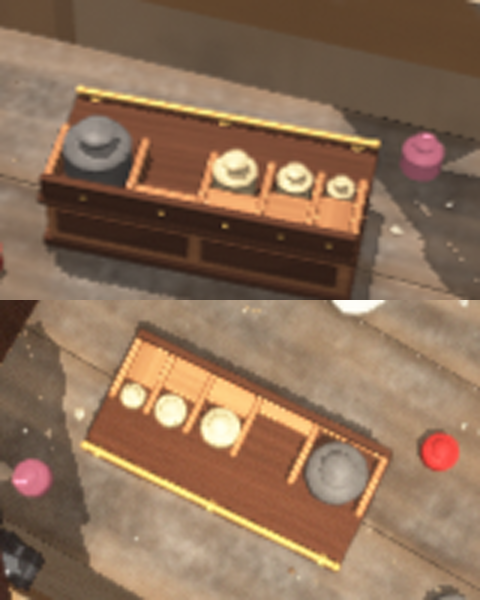

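Both views show the weight home in the third gap at about x 0.011, y 0.022. The two brass neighbours have not moved, and the tool is clear. I'm handing the job in.

Run:
```python
from plant import ticket
print(ticket.job_done())
```

```text
the job is handed in; nothing more can be done
None
```

The brass weight is in the third gap, pushed back against its block, and the job is handed in (no verdict is reported). With the fingers shut, I ran it along the rail past the first two gaps, stopped at y ≈ 0.028 m in front of the third, and pushed it in. At about 9 N the tool stopped moving, so I took it as on the block.

**Position:** after backing away, both cameras put the weight at about x = 0.010–0.011 m, y = 0.022 m in the rack frame. It stands upright towards the right side of the gap, inside the required limits.

**Other weights:** the two small brass weights read the same as at the start, within about 1 mm. The iron weight I checked only by eye, and it looks unmoved.

**Robot:** the tool ended clear of everything at z = 0.24 m, with about 12.3 s of the 42 s used.

**Disagreements:** during the slide, the colour-blob readings of y ran about 2–3 mm lower than the weight's edges once it was in the arm's shadow, so I went by the edges. The final y also reads slightly below the 22 mm that the gap walls allow, which is within the calibration error.

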